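# Pry open a dust cover and lift out a clean roller with tongs

### The arm

A 6-joint arm with a two-finger parallel gripper is mounted at the origin on the work surface. World frame = base frame: x ahead of the robot, y to its left, z up, the work surface at z = 0. Lengths are in m, angles in rad, forces in N, time in s.
With the tool pointing down it reaches from about 0.275 to 0.825 m from the base axis. Payload 4.9 kg.
Tool frame: the origin (TCP) lies midway between the tips of the shut fingers; the grasp point (between the pads) lies 19 mm behind it (bot.grip_depth is the distance from the TCP to the grasp point, in m); y points along the fingers, x is the direction in which the jaws open and shut, and the axes are right-handed (so a half turn about y gives the same grasp; the last joint's range is limited). The gripper opens to 85 mm and grips with 20 to 120 N. Pads are 22 mm wide; open, the fingers measure 114 mm over their backs; the gripper's body (76 mm by 85 mm) begins 54 mm behind the grasp point. The pads swing forward as they close: fully open they stand 13 mm farther back than shut.
Start: joints at [1.211, 0.326, -0.193, 1.052, 0, 1.437], TCP at [0.123, 0.536, 0.231] pointing down, gripper open.
Joint ranges: [-2.65, 2.65], [-0.97, 1.79], [-1.3, 1.35], [-1.93, 2.1], [-1.47, 1.37], [-3.14, 3.14]. Speed limits (rad/s): [2.57, 2.57, 3.14, 3.14, 3.14, 3.14].

### API

Orientations are given as a unit quaternion [w, x, y, z].
In Python, from cell import bot gives the robot as it stands. Calls block until the motion is done:
- bot.move_pose(position, orientation): joint-space move of the TCP to a pose.
- bot.move_linear(position, speed=0.15, rotation=None, until_force=None): straight line of the TCP; rotation=None keeps the orientation; speed is the mean speed in m/s. With until_force (N) it stops when the force on the tool has changed by that much, and returns True; else False.
- bot.goto_joints(angles): joint-space move.
- bot.set_gripper(opening, grasp_force=None): opening from 0.0 (shut) to 1.0 (fully open); grasp_force is the grip in N (None keeps the last); returns when the fingers have stopped.
- bot.wait(seconds).
- bot.solve_ik(position, orientation): joint angles nearest the present ones, or None.
- bot.camera(name): name is "side" or "top"; returns the picture (384x512x3 uint8, red, green, blue); there is no depth.
- bot.calibration(name): a dict with "mtx" (3x3 intrinsics, pixels), "extrinsics" (4x4, takes a point from world to camera coordinates). Camera axes: x right, y down, z forward; pixel columns grow to the right and rows downward; lengths in m; the calibration is good to about 2 mm. A picture is of the moment at which its call begins. calibration takes no time and is no camera call.
A pose or a line that the arm cannot do raises bot.PlanningError and nothing moves.
- bot.close_job(): hands the job in, once; it reports no verdict.
Trained networks look in the newest picture that a camera, given by its name, has taken for a name from the list of things; names that differ only in an ending like _2 or _b are one class to them, and where a whole thing is asked for, a point or a joint stands for the part that bears it (a point fixed in the world has none). Each returns a list of dicts, best first, with "confidence" (0 to 1); they miss things now and then, are a little off and sometimes report something else, mostly with a low value. They report only what shows in the picture. A call takes as long as a camera call. They do not tell look-alikes from the thing itself.
- bot.search_frame(camera, thing): "bbox" ([left, top, width, height] in pixels, round what is visible of it).
Readings, each from a call of its own:
- bot.read_clock(): time.
- bot.read_joint_positions(): joint angles.
- bot.read_joint_vel(): joint speeds.
- bot.read_joint_efforts(): joint torques, N m.
- bot.read_position(): TCP position.
- bot.read_tool_rot(): TCP orientation.
- bot.read_ft_force(): force on the tool from outside, world axes, zero at the start.
- bot.read_moment(): the same for the moment, N m.
- bot.read_gripper_width(): opening from 0.0 (shut) to 1.0 (fully open).
Only numpy, scipy, OpenCV 4.12 (cv2) and the standard library are available. Lean on these libraries where they do the work, as an engineer would, in place of code of your own. Each camera call takes 0.05 s, during which the arm holds its last target.

### The job

Slip the pry blade under the orange front lip of the clear dust cover and lever the cover up and back until it stays open by itself, then lay the blade down on the bench. Then take the tongs by their two blue grip plates, close their jaws on the white ceramic roller and lift it about 10 cm straight up off its post; finish while still holding it up there in the tongs, keeping still. The roller and cover must stay clean: the gripper itself must never touch them, and do not knock the roller off its post or shift the mouse, the bottle or the steel hub.

Things in the scene. Friction and masses are not known exactly. Their poses are not given: they have to be found in the camera images.
- blade_grip (a point): Centre of the pry blade's handle (loose, 90 g, lying on the bench): black with a yellow band, 100 long (x), 18 wide (y), 34 high; this point is 17 mm above its underside. x points along the tool to the tip. The flat steel blade, 20 wide, 2.5 thick, sticks out 70 mm ahead of the handle at half its height.
- blade_tip (a point): Middle of the blade's front edge, 120 mm ahead (x) of blade_grip, at the same height.
- cover_lip (a point): Middle of the front edge of the cover's orange lip, on its underside; moves with the cover. The lip is 70 wide, 4 thick, sticks out 18 mm from the cover's front wall. Closed, its underside is 29 mm above the bench; the gap below it is 9 mm high, 23 mm deep from the lip's edge, open to the front. x (closed): level, from lip to hinge.
- cover_hinge (a point): Middle of the cover's hinge line, 123 mm behind cover_lip and level with it when closed, 29 mm above the bench; y along the hinge. The cover is a clear box without a bottom, top edges black, 105 long, 92 wide, 62 high, 120 g.
- cover (a joint): Cover angle in rad: 0 closed, grows as the lip rises and swings back over the hinge, stop at 1.75. Gravity shuts the cover below about 1.0 and drops it open to the stop beyond about 1.1.
- nest: Fixed nest under the cover; origin on the bench below the post's centre, x to its rear (the hinge side). Black base 146 x 110 x 20 high, front edge at x = -82 mm, sides at y = +-55. On it an aluminium platform, top 28 mm above the bench, x from -46 to 64, 96 wide. The hinge line is at x = 54.
- post_top (a point): Centre of the top of the nest's black post (42 diameter), 46 mm above the bench, which carries the roller. x as the nest's.
- roller_center (a point): Centre of the white ceramic roller: upright cylinder, 24 diameter, 30 high, about 40 g, standing loose on the post; this point is 15 mm above its underside.
- tongs_grip (a point): Point midway between the sprung-open tongs' two blue grip plates, 22 mm above the tongs' underside. The tongs (loose, 130 g, flat on the bench) lie along x, jaws to +x. Plates: upright, 26 long (x), 40 high from the bench, facing +y and -y; outer faces 50 mm apart sprung open, about 37 mm when the jaws hold the roller.
- tongs_tail (a point): Tail hinge of the tongs, 80 mm behind (-x) tongs_grip, 17 mm above the underside: upright dark pin, 24 diameter, 34 high. Its spring pushes each plate out with about 10 N sprung open, 12 N closed: pinching the plates 3 to 5 mm narrower carries the tongs with the jaws still open. The arms run 19 to 31 mm above the underside.
- tongs_jaws (a point): Point midway between the sprung-open blue cupped jaws, 85 mm ahead (x) of tongs_grip, 25 mm above the tongs' underside. Jaws 18 high (16 to 34 mm above the underside), 22 long, gap about 44 mm at their lips; they move 2.1 mm per mm at the plates. With the plates pinched evenly, this stays the middle of the jaws.
- tongs_arm (a joint): Closing angle of the tongs in rad: 0 sprung open, about 0.17 closed on the roller, 0.27 fully shut.
- mouse: White computer mouse, 105 x 60 x 34, loose; origin at the middle of its underside. Leave alone.
- bottle: Small white bottle with a blue cap, 48 diameter, 115 high, loose; origin at the middle of its underside. Leave alone.
- hub: Steel hub: dark disc 80 diameter, 8 thick, with a stub 28 diameter up to 53 high, loose; origin at the middle of its underside. Leave alone.
There are look-alikes about, which are no part of the job. Leave any green look-alike of the part that bears blade_grip alone. Several things look just like the nest: the one meant starts farthest from the robot's base.

How it is judged:
By the outcome, as a careful person would: the job done as asked, in the order asked, and still so for the second after the job is handed in, while the arm keeps its last pose, push and grip.
It also fails if it takes over 72 s, if anything falls off the work surface, if the arm or the gripper's body presses on something with over 40 N, if the wrist force passes 120 N, or if a joint passes its speed limit or range.

## Working session

There is one attempt and no reset: what is moved stays moved. The work goes in short steps, each a Python script; the robot and the scene stay as the last script left them, time stands still between calls to the robot, and variables do not carry over. Pictures are saved under pics/ and viewed, and the job is handed in when it is done.

```bash
ls; mkdir -p pics; python3 - <<'E'
from cell import bot
import cv2, numpy as np
for n in ("top","side"):
    im=bot.camera(n); cv2.imwrite(f"pics/{n}0.png",cv2.resize(im[:,:,::-1],(800,600),interpolation=cv2.INTER_CUBIC))
    cv2.imwrite(f"pics/raw_{n}0.png",im[:,:,::-1])
    c=bot.calibration(n); print(n,np.round(c["mtx"],1).tolist(),np.round(c["extrinsics"],3).tolist())
    for t in ["blade_grip","blade_tip","cover","cover_lip","cover_hinge","nest","post_top","roller_center","tongs_grip","tongs_tail","tongs_jaws","mouse","bottle","hub"]:
        print(t,[(np.round(d["bbox"],0).astype(int).tolist(),round(d["confidence"],2)) for d in bot.search_frame(n,t)])
print(bot.read_clock())
E
```

```text
pics
top [[366.4, 0.0, 256.2], [0.0, 366.4, 190.0], [0.0, 0.0, 1.0]] [[0.012, -0.999, -0.03, 0.101], [-0.986, -0.007, -0.168, 0.541], [0.167, 0.032, -0.985, 1.042], [0.0, 0.0, 0.0, 1.0]]
blade_grip [([314, 259, 58, 20], 0.81), ([369, 188, 23, 50], 0.62), ([281, 135, 42, 57], 0.19)]
blade_tip [([318, 259, 59, 22], 0.63), ([373, 184, 20, 57], 0.59)]
cover [([128, 230, 44, 43], 0.77), ([289, 133, 35, 52], 0.64)]
cover_lip [([291, 135, 39, 50], 0.9), ([126, 230, 43, 48], 0.66)]
cover_hinge [([287, 136, 38, 51], 0.96), ([127, 231, 41, 45], 0.94)]
nest [([128, 226, 49, 57], 0.83), ([282, 136, 41, 56], 0.64), ([291, 136, 37, 45], 0.27)]
post_top [([284, 133, 41, 54], 0.92), ([129, 229, 47, 50], 0.89), ([289, 136, 37, 47], 0.52)]
roller_center [([288, 136, 35, 46], 0.33)]
tongs_grip [([203, 187, 24, 62], 0.76)]
tongs_tail [([198, 186, 30, 68], 0.97)]
tongs_jaws [([201, 188, 31, 62], 0.75)]
mouse [([120, 174, 32, 34], 0.61)]
bottle [([369, 125, 25, 23], 0.88)]
hub [([181, 123, 25, 28], 0.93), ([286, 134, 40, 52], 0.57)]
side [[351.4, 0.0, 253.4], [0.0, 351.4, 191.3], [0.0, 0.0, 1.0]] [[0.738,
[... 164 characters left out ...]
, 53], 0.94)]
blade_tip [([203, 304, 78, 55], 0.67)]
cover [([91, 141, 56, 47], 0.81), ([279, 176, 65, 52], 0.75), ([148, 170, 74, 37], 0.23)]
cover_lip [([91, 143, 56, 44], 0.86), ([281, 174, 58, 54], 0.73)]
cover_hinge [([279, 174, 64, 55], 0.83), ([92, 139, 53, 48], 0.6)]
nest [([266, 176, 75, 70], 0.77), ([88, 141, 66, 62], 0.57)]
post_top [([90, 141, 63, 61], 0.69), ([270, 174, 72, 71], 0.68)]
roller_center [([144, 134, 36, 20], 0.59)]
tongs_grip [([148, 170, 73, 36], 0.58)]
tongs_tail [([151, 170, 70, 40], 0.78)]
tongs_jaws [([150, 169, 67, 42], 0.81)]
mouse [([146, 133, 38, 21], 0.65), ([146, 170, 71, 39], 0.56)]
bottle [([389, 218, 29, 46], 0.89)]
hub [([231, 130, 21, 27], 0.65)]
1.5
```

View pics/top0.png

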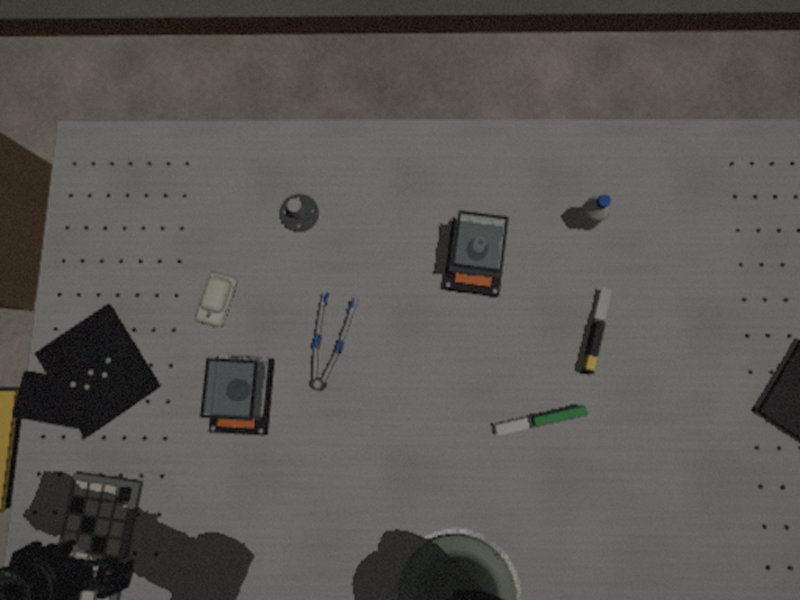

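View pics/side0.png

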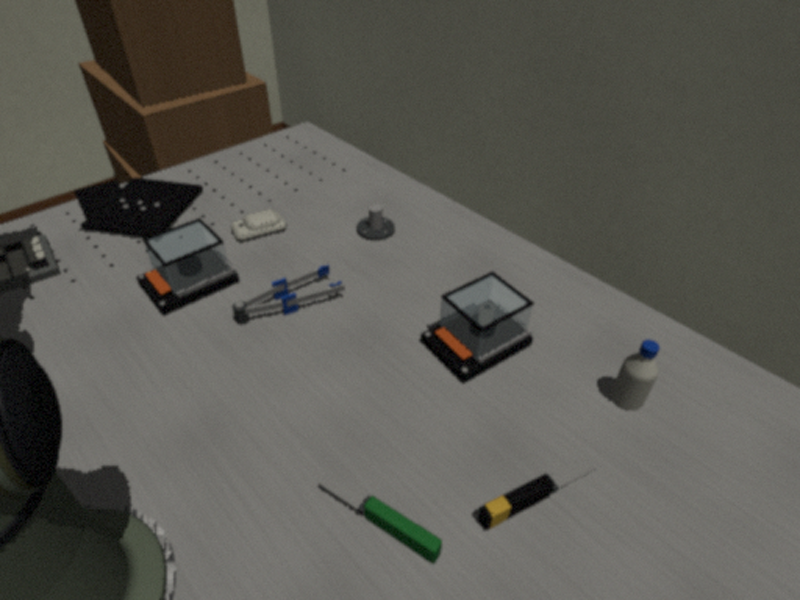

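```bash
cat > crop.py <<'E'
import cv2,sys
def crop(src,out,x,y,w,h):
    im=cv2.imread(src)[y:y+h,x:x+w]
    s=min(800//w,600//h)
    o=cv2.resize(im,None,fx=s,fy=s,interpolation=cv2.INTER_CUBIC)
    o=cv2.convertScaleAbs(o,alpha=1.8)
    for i in range(0,w,10):
        cv2.line(o,(i*s,0),(i*s,6),(0,255,255),1); cv2.putText(o,str(x+i),(i*s,16),0,.35,(0,255,255),1)
    for j in range(0,h,10):
        cv2.line(o,(0,j*s),(6,j*s),(0,255,255),1); cv2.putText(o,str(y+j),(8,j*s+4),0,.35,(0,255,255),1)
    cv2.imwrite(out,o)
E
python3 - <<'E'
from crop import crop
crop("pics/raw_top0.png","pics/c1.png",270,125,65,72)
crop("pics/raw_side0.png","pics/c2.png",262,168,85,80)
crop("pics/raw_top0.png","pics/c3.png",340,175,75,72)
crop("pics/raw_side0.png","pics/c4.png",295,290,95,60)
crop("pics/raw_top0.png","pics/c5.png",190,180,60,75)
crop("pics/raw_side0.png","pics/c6.png",142,162,85,60)
E
```

```text
(no output)
```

View pics/c1.png

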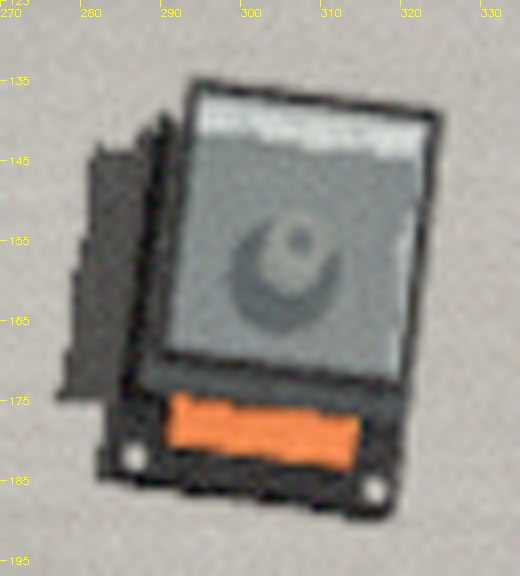

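View pics/c2.png

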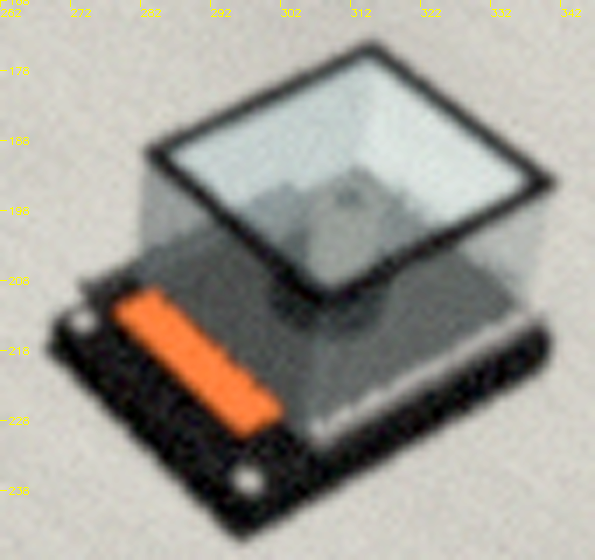

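View pics/c3.png

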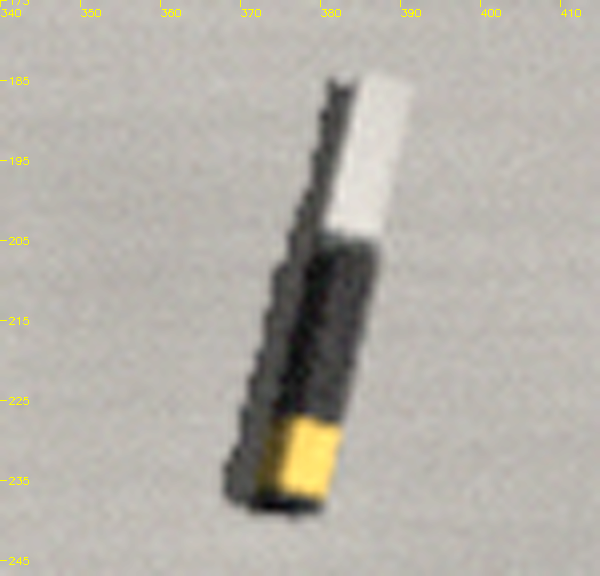

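View pics/c4.png

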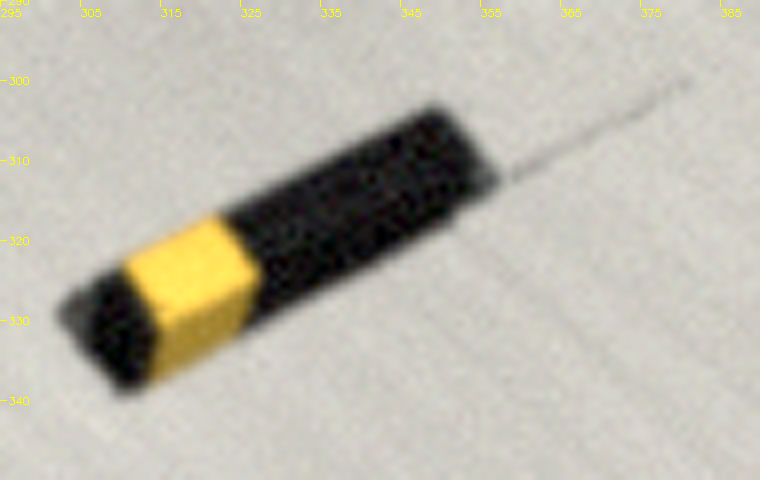

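View pics/c5.png

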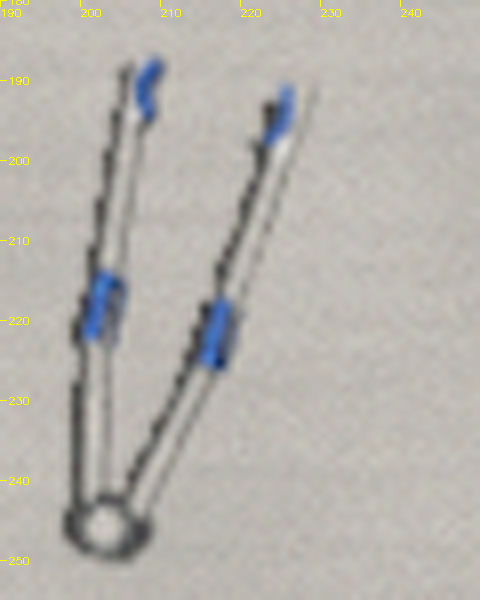

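View pics/c6.png

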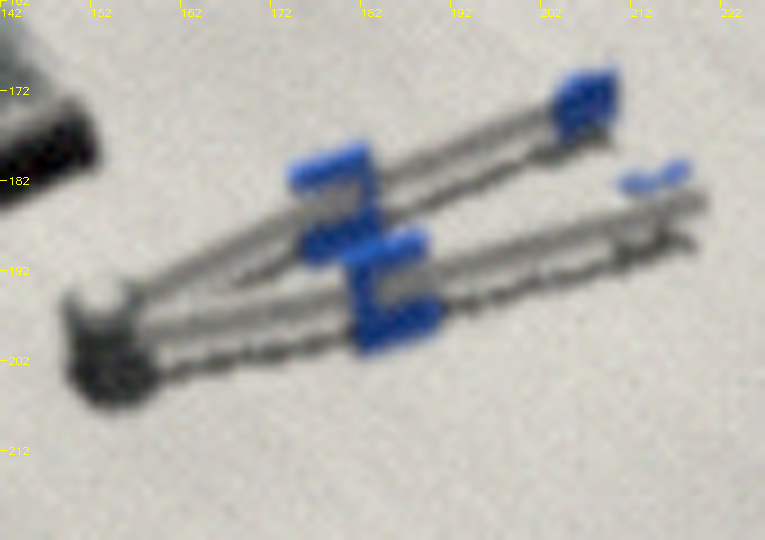

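```bash
cat > geo.py <<'E'
import numpy as np, cv2, json
from scipy.optimize import least_squares
from cell import bot
C={n:bot.calibration(n) for n in ("top","side")}
def proj(n,P):
    P=np.atleast_2d(P); T=np.array(C[n]["extrinsics"]); q=P@T[:3,:3].T+T[:3,3]
    u=q@np.array(C[n]["mtx"]).T; return u[:,:2]/u[:,2:]
def ray(n,px,z):
    T=np.array(C[n]["extrinsics"]);R=T[:3,:3];c=-R.T@T[:3,3]
    d=R.T@np.linalg.inv(C[n]["mtx"])@np.array([px[0],px[1],1.]); return c+d*(z-c[2])/d[2]
def tf(p,L):
    c,s=np.cos(p[2]),np.sin(p[2]);L=np.atleast_2d(L)
    return np.c_[p[0]+c*L[:,0]-s*L[:,1],p[1]+s*L[:,0]+c*L[:,1],L[:,2]]
def fit(obs,p0):
    # obs: (cam,[lx,ly,lz],[u,v])
    def f(p): return np.concatenate([proj(c,tf(p,l))[0]-np.array(px) for c,l,px in obs])
    r=least_squares(f,p0,loss="soft_l1"); return r.x, f(r.x).reshape(-1,2)
def cp(x0,y0,s,u,v): return [x0+(u+.5)/s-.5,y0+(v+.5)/s-.5]
E
cat > fit0.py <<'E'
from geo import *
T=lambda u,v:cp(270,125,8,u,v); S=lambda u,v:cp(262,168,7,u,v)
for n in C: 
    M=np.array(C[n]["extrinsics"]); print(n,-M[:3,:3].T@M[:3,3])
o=[]
for cam,K,pts in (("top",T,[(168,446),(355,470),(175,395),(360,418)]),("side",S,[(112,310),(240,438),(152,290),(283,408)])):
    for l,p in zip([(-.069,.035,.033),(-.069,-.035,.033),(-.051,.035,.033),(-.051,-.035,.033)],pts): o.append((cam,l,K(*p)))
for cam,K,pts in (("top",T,[(162,357),(405,385),(192,80),(440,115)]),("side",S,[(148,152),(325,303),(370,42),(553,183)])):
    for l,p in zip([(-.051,.046,.091),(-.051,-.046,.091),(.054,.046,.091),(.054,-.046,.091)],pts): o.append((cam,l,K(*p)))
for cam,K,pts in (("top",T,[(100,480),(392,520)]),("side",S,[(48,350),(242,540)])):
    for l,p in zip([(-.082,.055,0),(-.082,-.055,0)],pts): o.append((cam,l,K(*p)))
g=ray("top",(304,160),0.03); nest,r=fit(o,[g[0],g[1],0]); print("nest",nest,np.round(r,1).tolist())
print("nearnest",ray("top",(150,250),0.03))
T=lambda u,v:cp(340,175,8,u,v); S=lambda u,v:cp(295,290,8,u,v)
o=[("top",(.120,.010,.018),T(360,75)),("top",(.120,-.010,.018),T(413,85)),("top",(.05,-.009,.034),T(378,243)),
("top",(-.05,-.009,.034),T(322,503)),("side",(.05,.009,.034),S(435,103)),("side",(-.05,.009,.034),S(60,310)),("side",(-.05,-.009,0),S(125,395))]
g=ray("top",(377,222),0.03); bl,r=fit(o,[g[0],g[1],-.2]); print("blade",bl,np.round(r,1).tolist())
T=lambda u,v:cp(190,180,8,u,v); S=lambda u,v:cp(142,162,9,u,v)
o=[("top",(-.08,0,.034),T(105,527)),("side",(-.08,0,.034),S(100,296)),("top",(0,0,.04),T(158.5,319.5)),
("side",(0,0,.04),S(357.5,208)),("top",(.085,0,.034),T(219,103)),("side",(.085,0,.034),S(620,122))]
g=ray("top",(210,220),0.03); tg,r=fit(o,[g[0],g[1],-.2]); print("tongs",tg,np.round(r,1).tolist())
json.dump(dict(nest=nest.tolist(),blade=bl.tolist(),tongs=tg.tolist()),open("poses.json","w"))
E
python3 fit0.py
```

```text
top [0.35769767 0.07122677 1.12012398]
side [ 0.10950351 -0.40604008  0.6479333 ]
nest [ 0.6384201  -0.03981006 -0.12885952] [[-0.2, -0.6], [-0.5, -0.5], [-0.4, -0.0], [-0.4, 0.2], [0.3, 0.1], [0.3, -0.9], [0.2, 0.0], [-0.0, 0.2], [-1.3, -0.0], [0.4, 0.7], [-0.5, -0.2], [0.1, -0.6], [-0.4, -0.1], [-0.2, 0.6], [0.3, 0.2], [0.5, 0.1], [0.7, 0.4], [-0.4, 0.2], [-0.2, 1.0], [0.0, 1.5]]
nearnest [0.36013203 0.41912139 0.03      ]
blade [ 0.44993274 -0.25937657 -0.26906166] [[-0.1, -0.7], [-0.2, -0.2], [0.4, 1.5], [-0.3, 1.8], [0.2, -0.5], [4.0, -4.5], [-0.8, 1.9]]
tongs [ 0.45253032  0.24433757 -0.22676598] [[-0.1, 0.2], [-0.4, 1.0], [-0.1, -0.4], [-0.0, -0.7], [-0.2, -0.5], [0.3, 0.9]]
```

```bash
cat > overlay.py <<'E'
from geo import *
def box(x0,x1,y0,y1,z0,z1):
    P=[(x,y,z) for x in(x0,x1) for y in (y0,y1) for z in (z0,z1)]
    return [(P[a],P[b]) for a in range(8) for b in range(a) if bin(a^b).count("1")==1]
W=dict(blade=box(-.05,.05,-.009,.009,0,.034)+box(.05,.12,-.01,.01,.0158,.0182),
 tongs=[((-.08,0,.017),(0,.025,.025)),((-.08,0,.017),(0,-.025,.025))]+box(-.013,.013,.02,.025,0,.04)+box(-.013,.013,-.025,-.02,0,.04)+box(.074,.096,.022,.025,.016,.034)+box(.074,.096,-.025,-.022,.016,.034)+box(-.092,-.068,-.012,.012,0,.034),
 nest=box(-.082,.064,-.055,.055,0,.02)+box(-.051,.054,-.046,.046,.029,.091)+box(-.069,-.051,-.035,.035,.029,.033))
def draw(n,src,out,win,items):
    x,y,w,h=win; im=cv2.imread(src)[y:y+h,x:x+w]; s=min(800//w,600//h)
    o=cv2.convertScaleAbs(cv2.resize(im,None,fx=s,fy=s,interpolation=cv2.INTER_CUBIC),alpha=1.6)
    for k,p in items:
        for a,b in W[k]:
            q=(proj(n,tf(p,[a,b]))-[x,y]+.5)*s-.5
            cv2.line(o,*[tuple(int(v) for v in r) for r in q],(0,0,255),1)
    cv2.imwrite(out,o)
E
python3 - <<'E'
from overlay import *
P=json.load(open("poses.json"))
draw("top","pics/raw_top0.png","pics/o1.png",(340,175,75,72),[("blade",P["blade"])])
draw("side","pics/raw_side0.png","pics/o2.png",(295,290,95,60),[("blade",P["blade"])])
draw("top","pics/raw_top0.png","pics/o3.png",(190,180,60,75),[("tongs",P["tongs"])])
draw("side","pics/raw_side0.png","pics/o4.png",(142,162,85,60),[("tongs",P["tongs"])])
E
```

```text
(no output)
```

View pics/o1.png

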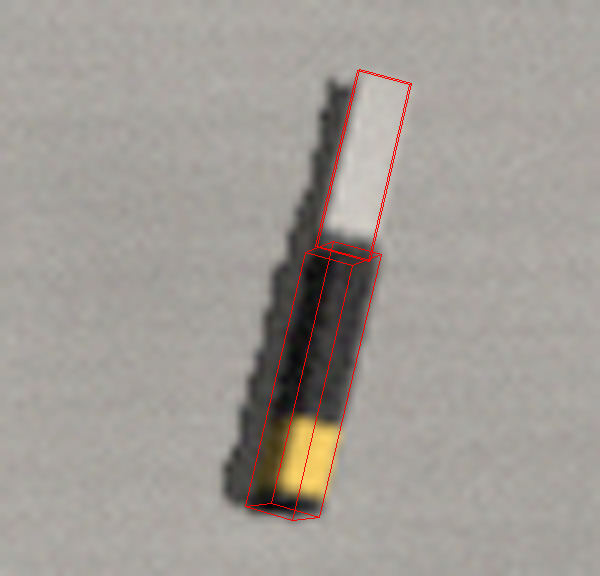

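View pics/o2.png

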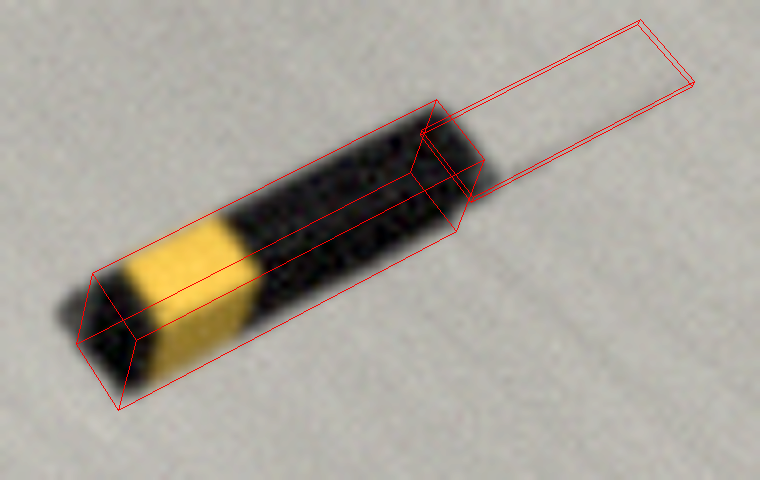

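View pics/o3.png

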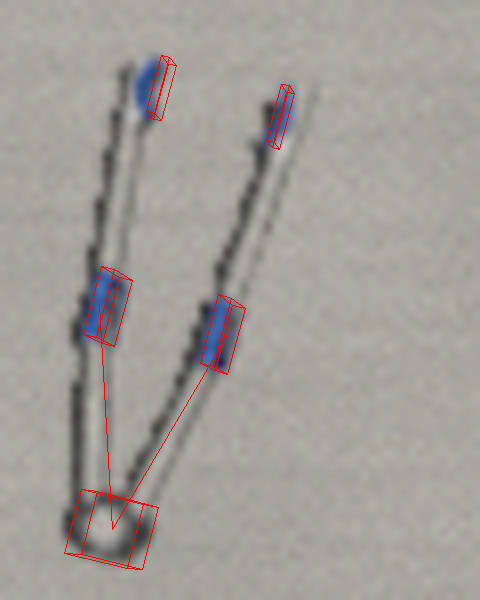

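View pics/o4.png

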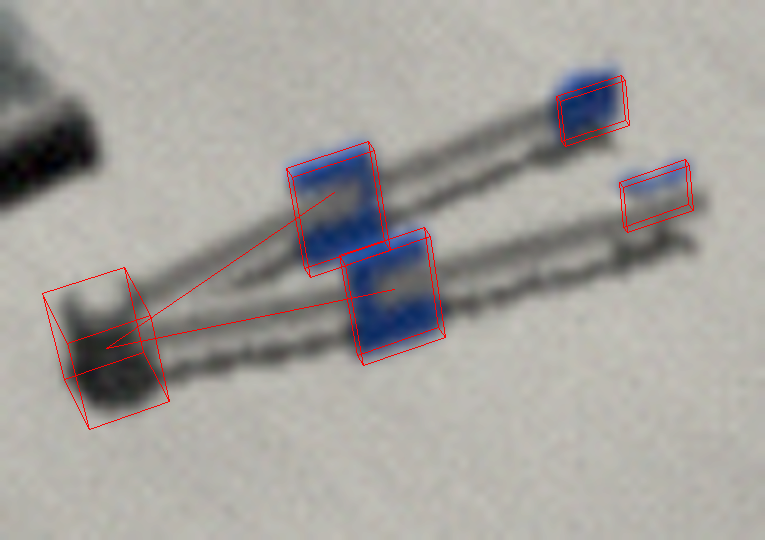

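```bash
cat > mv.py <<'E'
from geo import *
from scipy.spatial.transform import Rotation as Ro
P=json.load(open("poses.json"))
def quat(yaw,pitch=0,flip=False):
    # tool carried along heading yaw; jaws open across heading
    x=np.array([-np.sin(yaw),np.cos(yaw),0])*(-1 if flip else 1); y=np.array([0,0,-1.]); z=np.cross(x,y)
    q=Ro.from_matrix(np.c_[x,y,z]).as_quat(); return [q[3],q[0],q[1],q[2]]
def nw(x,y,z): return tf(P["nest"],[x,y,z])[0]
def snap(tag,*cams):
    for n in cams or ("top","side"): cv2.imwrite(f"pics/raw_{n}{tag}.png",bot.camera(n)[:,:,::-1])
E
python3 - <<'E'
from mv import *
q=bot.read_tool_rot(); print(np.round(Ro.from_quat([q[1],q[2],q[3],q[0]]).as_matrix(),2).tolist())
b=P["blade"];t=P["tongs"];n=P["nest"]
for f in (False,True):
    print(f)
    for nm,p,y in [("bl",[b[0],b[1],.004],b[2]),("ins",nw(-.069-.16,0,.012),n[2]),("end",nw(.024-.12,0,.13),n[2]),("tg",[t[0],t[1],.004],t[2]),("app",nw(-.085-.06,0,.04),n[2]),("up",nw(-.085,0,.14),n[2])]:
        j=bot.solve_ik(list(p),quat(y,flip=f)); print(nm,np.round(p,3),None if j is None else np.round(j,2))
print(ray("top",(372*1.,262),.02), [ray("top",(382,133),.05)])
E
```

```text
[[0.22, -0.0, -0.97], [0.97, -0.0, 0.22], [-0.0, -1.0, 0.0]]
False
bl [ 0.45  -0.259  0.004] [-0.67  0.54 -0.54  0.49  0.   -0.4 ]
ins [ 0.411 -0.01   0.012] [-0.21  0.39 -0.81  0.37  0.   -0.08]
end [ 0.543 -0.027  0.13 ] [-0.19  0.4  -0.36  0.81  0.   -0.06]
tg [0.453 0.244 0.004] [ 0.35  0.53 -0.55  0.49  0.    0.58]
app [ 0.495 -0.021  0.04 ] [-0.19  0.45 -0.58  0.55  0.   -0.06]
up [ 0.554 -0.029  0.14 ] [-0.19  0.41 -0.31  0.84  0.   -0.06]
True
bl [ 0.45  -0.259  0.004] [-0.67  0.54 -0.54  0.49  0.    2.75]
ins [ 0.411 -0.01   0.012] [-0.21  0.39 -0.81  0.37  0.    3.07]
end [ 0.543 -0.027  0.13 ] [-0.19  0.4  -0.36  0.81  0.    3.08]
tg [0.453 0.244 0.004] [ 0.35  0.53 -0.55  0.49  0.   -2.56]
app [ 0.495 -0.021  0.04 ] [-0.19  0.45 -0.58  0.55  0.    3.08]
up [ 0.554 -0.029  0.14 ] [-0.19  0.41 -0.31  0.84  0.    3.09]
[ 0.33353537 -0.23424942  0.02      ] [array([ 0.71621351, -0.2710858 ,  0.05      ])]
```

Candidates in the top picture: the blade could be black/yellow at (379,213) or green at (342,268), and I take the black one. The nest could be at (304,160), 0.64 m away, or (150,250), 0.55 m away, and I take the far one; its crop shows the roller under the cover. There is only one pair of tongs, at (210,220). Next is the blade grasp.

```bash
python3 - <<'E'
from mv import *
b=P["blade"]
# blade fit suggests handle ~1-2mm further forward
bot.move_pose([b[0],b[1],.13],quat(b[2]))
bot.move_linear([b[0],b[1],.005],speed=.12,until_force=15)
print(bot.read_position())
bot.set_gripper(0.0,60)
print(bot.read_gripper_width()*85, bot.read_ft_force())
p=bot.read_position(); bot.move_linear([p[0],p[1],p[2]+.06],speed=.1)
n=P["nest"]
bot.move_pose(list(nw(-.069-.035-.12,0,.07)),quat(n[2]))
snap("1"); print(bot.read_position(),bot.read_gripper_width()*85,bot.read_clock())
from crop import crop
w=proj("side",[bot.read_position()])[0]; print(w,proj("top",[bot.read_position()]))
E
```

```text
[ 0.45043185 -0.25974015  0.00558579]
17.11542492285155 [-1.3516729   0.47208305  3.46637219]
[ 0.41730515 -0.01226933  0.07004237] 17.26183862534791 8.1833
[232.78804768 238.15897939] [[296.96531685 231.41350081]]
```

```bash
python3 - <<'E'
from overlay import *
import overlay
from mv import P
p=[0.41730515,-0.01226933]; dz=.07004-.00559
W["bz"]=[(tuple(np.add(a,(0,0,dz))),tuple(np.add(b,(0,0,dz)))) for a,b in W["blade"]]
for n,w in (("top",(265,140,60,100)),("side",(210,150,130,95))):
    draw(n,f"pics/raw_{n}1.png",f"pics/b1{n}.png",w,[("bz",[*p,P["nest"][2]]),("nest",P["nest"])])
E
```

```text
(no output)
```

View pics/b1top.png

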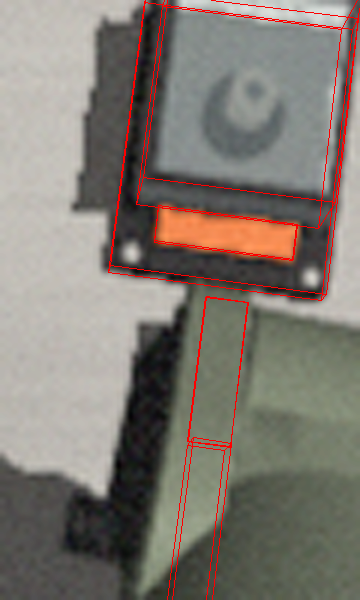

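View pics/b1side.png

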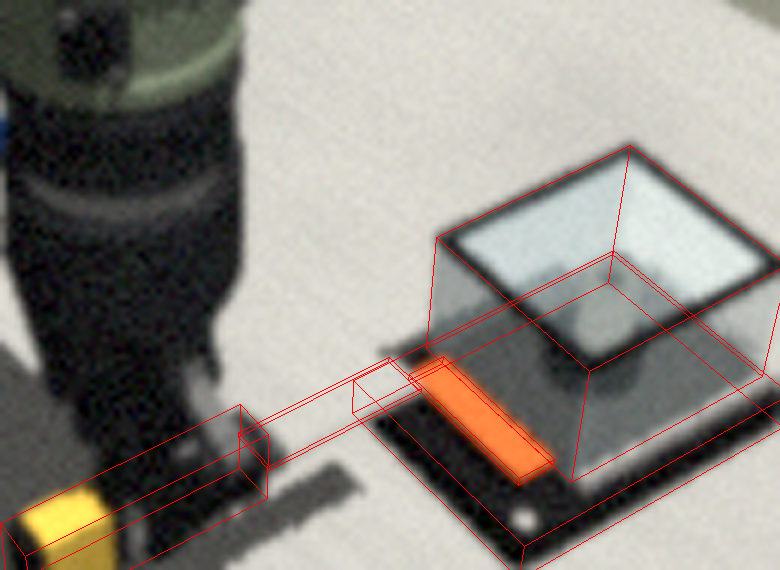

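```bash
python3 - <<'E'
from mv import *
n=P["nest"]
dz=.017-.00559
bot.move_linear(list(nw(-.069-.012-.12,0,.0245-dz)),speed=.1,until_force=8)
snap("2"); p=bot.read_position(); print(p,bot.read_clock(),bot.read_ft_force())
from overlay import W,draw
W["bz"]=[(tuple(np.add(a,(0,0,p[2]-.00559))),tuple(np.add(b,(0,0,p[2]-.00559)))) for a,b in W["blade"]]
for c,w in (("top",(265,140,60,100)),("side",(230,170,110,80))):
    draw(c,f"pics/raw_{c}2.png",f"pics/b2{c}.png",w,[("bz",[*p[:2],n[2]])])
    draw(c,f"pics/raw_{c}2.png",f"pics/b2{c}n.png",w,[])
E
```

```text
[ 0.43924274 -0.01403847  0.01355638] 9.05 [-0.23789864  0.33189761 -1.34579434]
```

View pics/b2side.png

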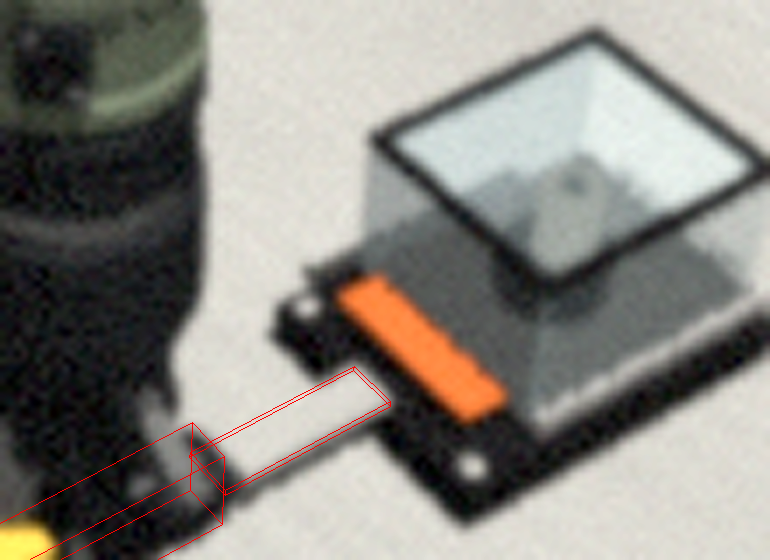

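View pics/b2siden.png

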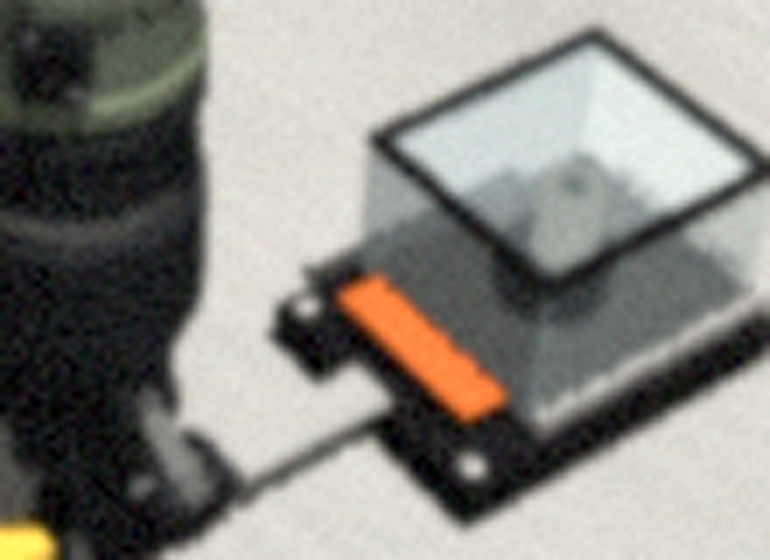

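View pics/b2top.png

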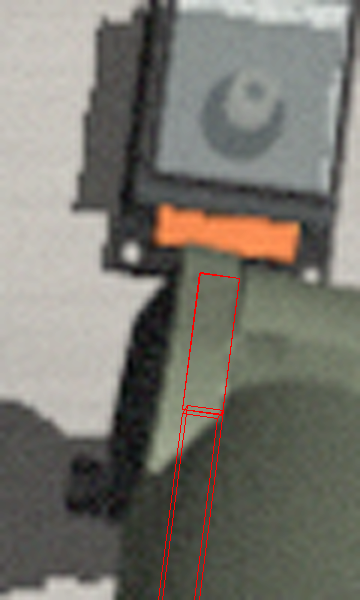

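```bash
python3 - <<'E'
from mv import *
n=P["nest"]; dz=.017-.00559
f0=np.array(bot.read_ft_force())
hit=bot.move_linear(list(nw(-.069+.013-.12,0,.0242-dz)),speed=.04,until_force=5)
print(hit,bot.read_position(),nw(-.069+.013-.12,0,.0242-dz),np.array(bot.read_ft_force())-f0,bot.read_clock())
r=.110
if not hit:
    th=0.15
    hit=bot.move_linear(list(nw(.054-r*np.cos(th)-.12,0,.029-.00125+r*np.sin(th)-dz)),speed=.05,until_force=12)
    print(hit,np.array(bot.read_ft_force())-f0)
snap("3")
from overlay import draw
draw("side","pics/raw_side3.png","pics/b3s.png",(230,150,110,80),[])
E
```

```text
False [ 0.46351932 -0.01711267  0.01262842] [ 0.4638793 -0.0171935  0.01279  ] [ 0.02313792 -0.2132229   0.44755843] 9.825
False [ 0.41549199 -0.21935579  0.0239479 ]
```

View pics/b3s.png

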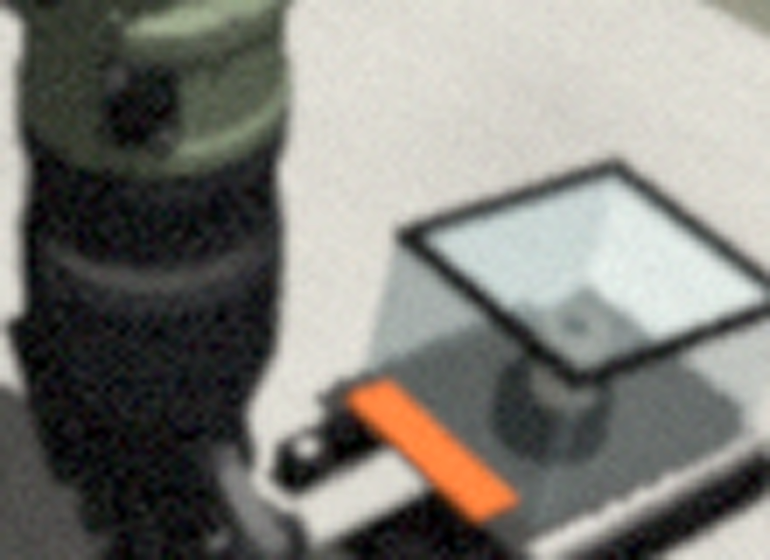

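The lip is rising with the blade under it, so I carry on along the arc.

```bash
python3 - <<'E'
from mv import *
dz=.017-.00559; r=.110
f0=np.array(bot.read_ft_force())
for th in (.3,.45,.6,.75,.9,1.05,1.2,1.35):
    hit=bot.move_linear(list(nw(.054-r*np.cos(th)-.12,0,.029-.00125+r*np.sin(th)-dz)),speed=.06,until_force=12)
    print(th,hit,np.round(np.array(bot.read_ft_force())-f0,1))
    if hit: break
    if th==.75: snap("4","side")
bot.wait(.3)
snap("5"); print(bot.read_clock())
from overlay import draw
draw("side","pics/raw_side4.png","pics/b4s.png",(230,130,130,95),[])
draw("side","pics/raw_side5.png","pics/b5s.png",(230,130,130,95),[])
E
```

```text
0.3 False [-1.8 -0.9  1.1]
0.45 False [-1.4 -0.3  0.5]
0.6 False [-0.9 -0.2  0.9]
0.75 False [-1.  -0.5  1.7]
0.9 False [-1.1 -0.1  2. ]
1.05 False [-0.9 -0.4  1.9]
1.2 False [-0.4 -0.5  1. ]
1.35 False [-1.3  0.   1.5]
14.325
```

View pics/b4s.png

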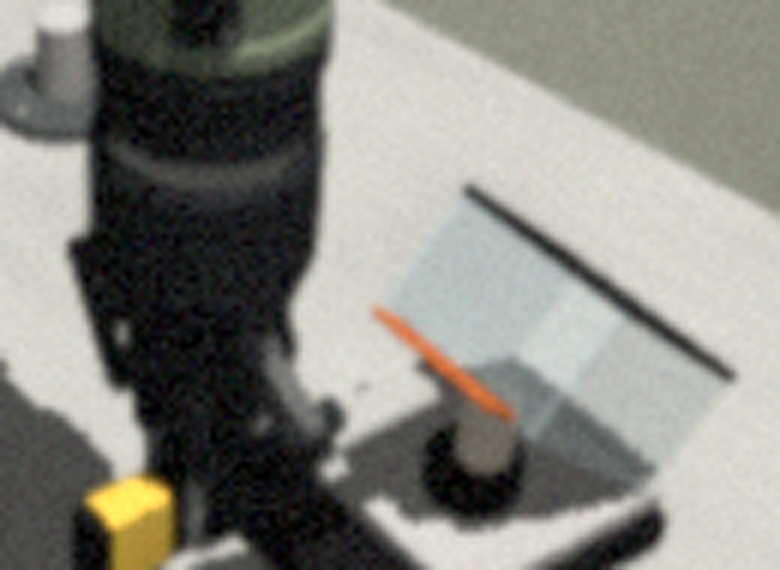

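View pics/b5s.png

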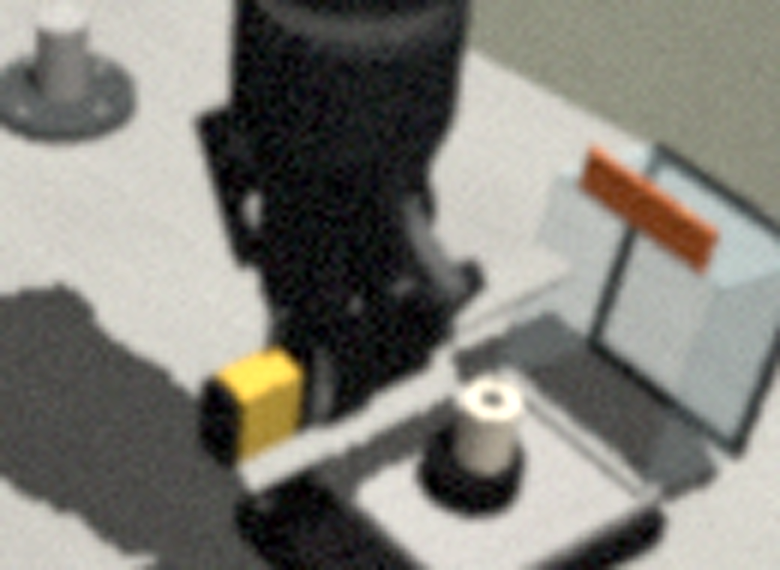

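The cover is open at its stop and the roller is upright. I back out and lay the blade down where it lay before.

```bash
python3 - <<'E'
from mv import *
b=P["blade"]; p=bot.read_position()
bot.move_linear(list(nw(-.27,0,p[2])),speed=.15)
bot.move_pose([b[0],b[1],.08],quat(b[2]))
print(bot.move_linear([b[0],b[1],.0065],speed=.08,until_force=6),bot.read_position())
bot.set_gripper(.45); bot.wait(.2)
bot.move_linear([b[0],b[1],.13],speed=.15)
t=P["tongs"]
bot.set_gripper(1.0)
bot.move_pose([t[0],t[1],.16],quat(t[2]))
snap("6"); print(bot.read_clock())
from overlay import draw
draw("side","pics/raw_side6.png","pics/b6s.png",(240,120,160,120),[])
draw("side","pics/raw_side6.png","pics/b6s2.png",(270,230,160,120),[])
draw("top","pics/raw_top6.png","pics/b6t.png",(270,110,130,97),[("nest",P["nest"])])
E
```

```text
False [ 0.45034465 -0.25964507  0.00693584]
21.7667
```

View pics/b6s.png

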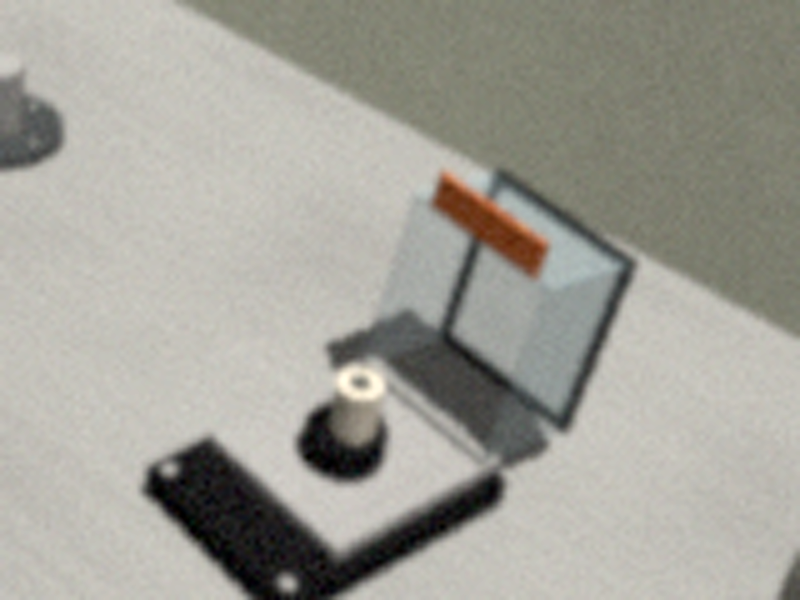

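View pics/b6s2.png

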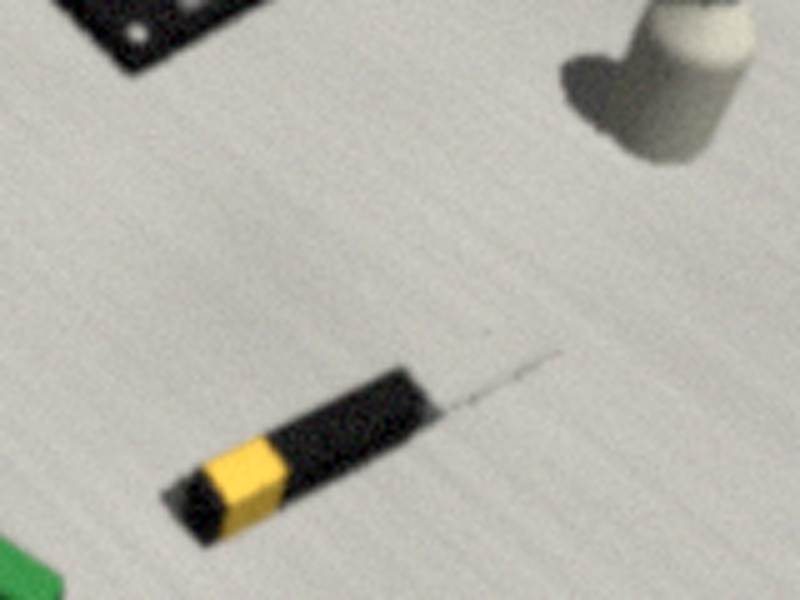

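View pics/b6t.png

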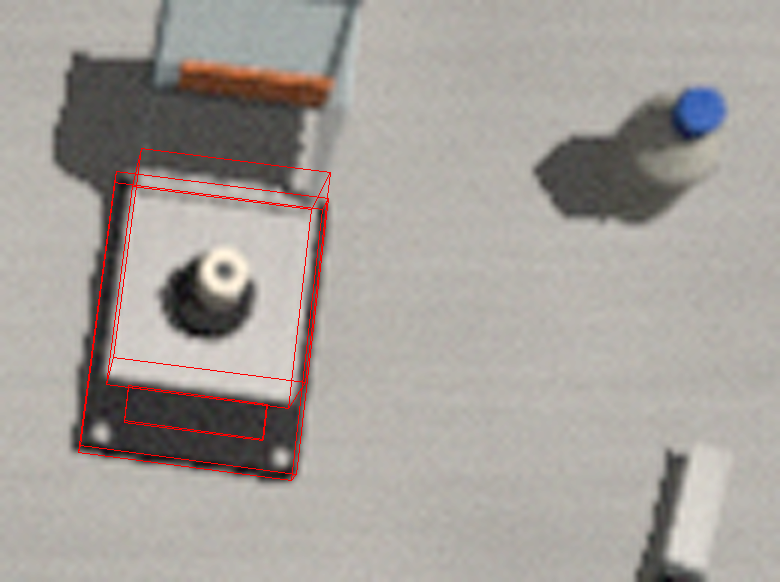

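```bash
python3 - <<'E'
from mv import *
print("nest",P["nest"])
for n,c in (("top",(307,155)),("side",(312,196.5))):
    im=cv2.cvtColor(cv2.imread(f"pics/raw_{n}6.png"),cv2.COLOR_BGR2GRAY).astype(float)
    u,v=int(c[0]),int(c[1]); w=im[v-7:v+8,u-7:u+8]; m=np.clip(w-125,0,None) if n=="top" else np.clip(w-128,0,None)
    ys,xs=np.mgrid[v-7:v+8,u-7:u+8]; px=((m*xs).sum()/m.sum(),(m*ys).sum()/m.sum())
    print(n,w.max(),px,ray(n,px,.076),ray(n,c,.076), "proj nest",proj(n,nw(0,0,.076)))
E
python3 -c "
from crop import crop
crop('pics/raw_top6.png','pics/r1.png',292,140,30,30)
crop('pics/raw_side6.png','pics/r2.png',297,180,30,35)"
```

```text
nest [0.6384200980863891, -0.03981006055861601, -0.12885951575834576]
top 154.0 (np.float64(307.481843575419), np.float64(154.31703910614524)) [ 0.64198461 -0.04390177  0.076     ] [ 0.63991677 -0.04247404  0.076     ] proj nest [[306.09179584 155.49227483]]
side 159.0 (np.float64(311.842962962963), np.float64(196.43407407407406)) [ 0.64100565 -0.0425958   0.076     ] [ 0.64110817 -0.04300403  0.076     ] proj nest [[310.26224247 196.33529766]]
```

View pics/r1.png

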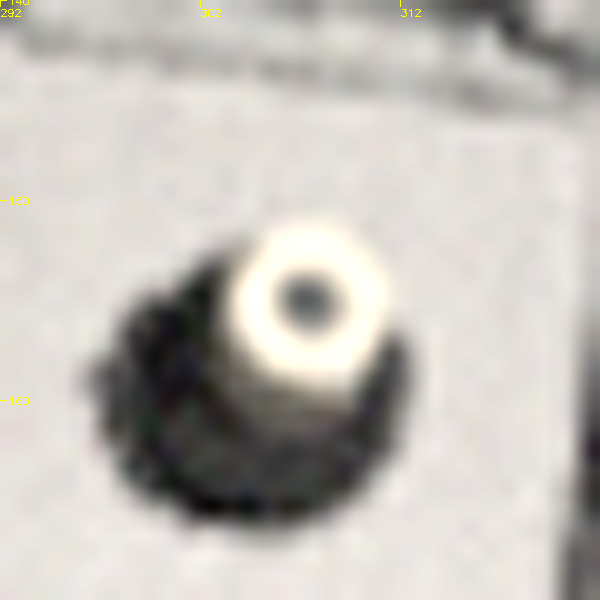

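View pics/r2.png

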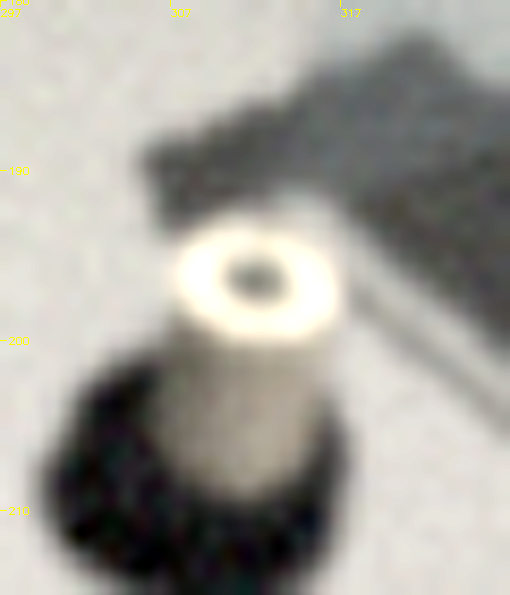

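```bash
python3 - <<'E'
from mv import *
t=P["tongs"]
from overlay import draw,W
print(bot.move_linear([t[0],t[1],.005],speed=.12,until_force=15),bot.read_position())
bot.set_gripper(.54,40); bot.wait(.2)
print(bot.read_gripper_width()*85,bot.read_ft_force())
p=bot.read_position(); bot.move_linear([p[0],p[1],.025],speed=.05); bot.wait(.2)
p=bot.read_position(); snap("7"); print(p,bot.read_gripper_width()*85,bot.read_ft_force(),bot.read_clock())
d=p[2]-.0055
W["tz"]=[(tuple(np.add(a,(0,0,d))),tuple(np.add(b,(0,0,d)))) for a,b in W["tongs"]]
draw("side","pics/raw_side7.png","pics/b7s.png",(120,110,130,97),[("tz",[*p[:2],t[2]])])
draw("top","pics/raw_top7.png","pics/b7t.png",(165,160,110,100),[("tz",[*p[:2],t[2]])])
E
```

```text
False [0.45309359 0.24456618 0.00560424]
46.156926792435414 [-0.86312759  0.19906739  9.02115904]
[0.45327288 0.24475087 0.02469818] 46.36262609724116 [-0.42269256  0.15423588 -0.63754798] 24.7333
```

View pics/b7s.png

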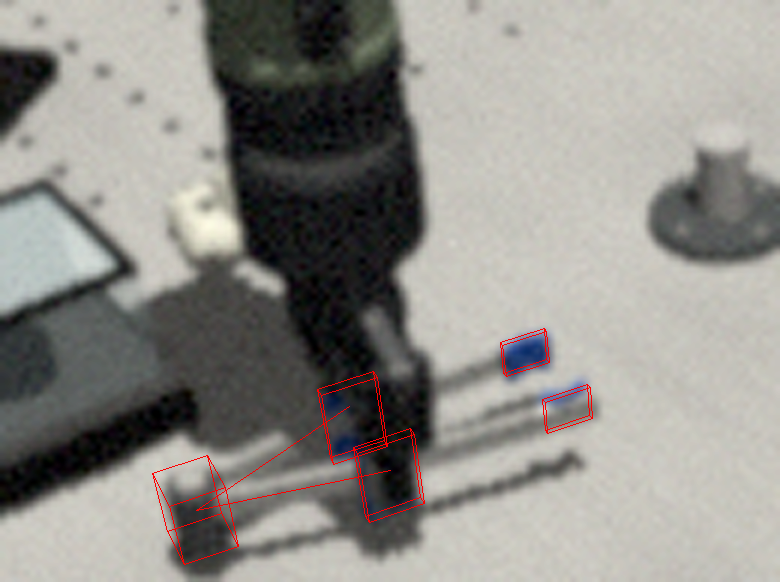

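View pics/b7t.png

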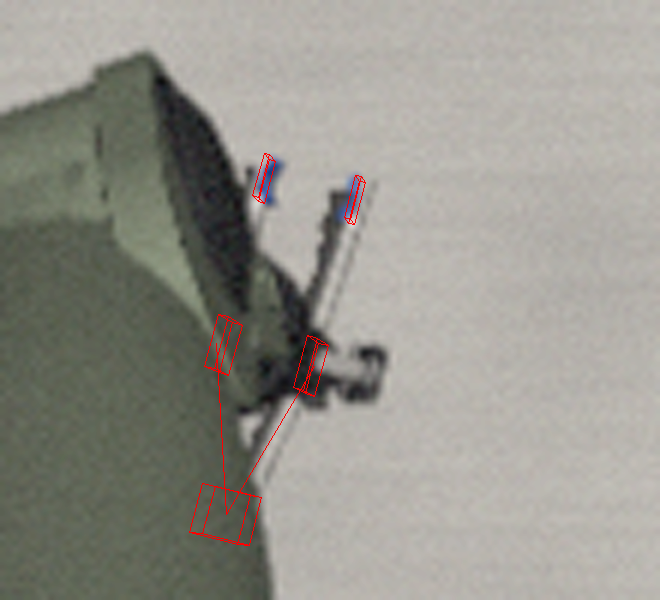

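```bash
cat >> mv.py <<'E'
RO=np.array([0.641,-0.0422]); 
def appr(back,z,yaw=None):
    yaw=P["nest"][2] if yaw is None else yaw
    return [RO[0]-(.085+back)*np.cos(yaw),RO[1]-(.085+back)*np.sin(yaw),z]
E
python3 - <<'E'
from mv import *
from overlay import draw,W
n=P["nest"]; p=bot.read_position()
bot.move_linear([p[0],p[1],.15],speed=.12)
# gentle travel
bot.move_linear(appr(.065,.15),speed=.15,rotation=quat(n[2]))
bot.move_linear(appr(.065,.041),speed=.1); bot.wait(.2)
p=bot.read_position(); snap("8"); print(p,appr(.065,.041),bot.read_gripper_width()*85,bot.read_ft_force(),bot.read_clock())
d=p[2]-.0055
W["tz"]=[(tuple(np.add(a,(0,0,d))),tuple(np.add(b,(0,0,d)))) for a,b in W["tongs"]]
draw("side","pics/raw_side8.png","pics/b8s.png",(220,150,130,97),[("tz",[*p[:2],n[2]])])
draw("top","pics/raw_top8.png","pics/b8t.png",(265,140,60,60),[("tz",[*p[:2],n[2]])])
draw("top","pics/raw_top8.png","pics/b8tn.png",(265,140,60,60),[])
E
```

```text
[ 0.49268286 -0.0229854   0.04151368] [np.float64(0.492243635822715), np.float64(-0.022924520323609057), 0.041] 46.12345310307972 [ 0.52191414  0.02150123 -1.50482569] 29.4167
```

View pics/b8s.png

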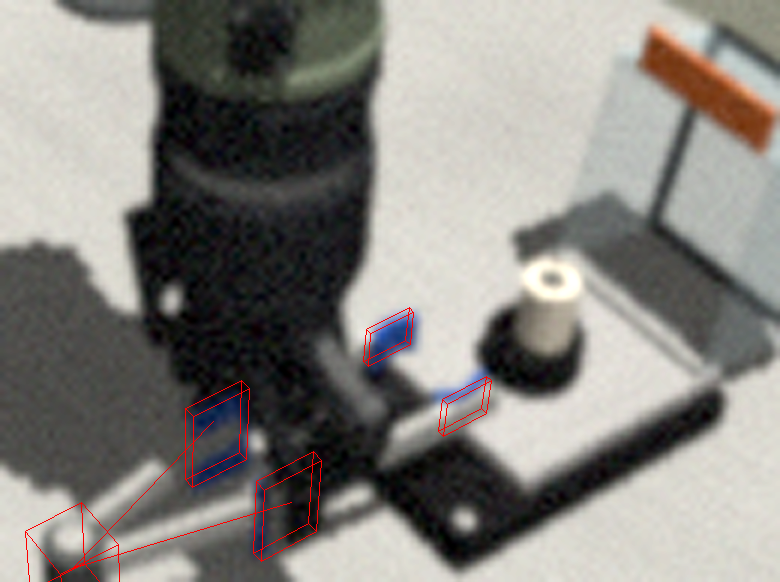

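View pics/b8t.png

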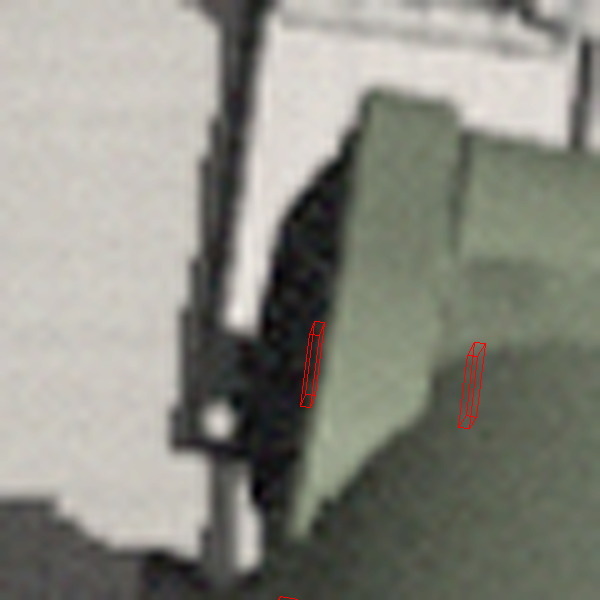

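View pics/b8tn.png

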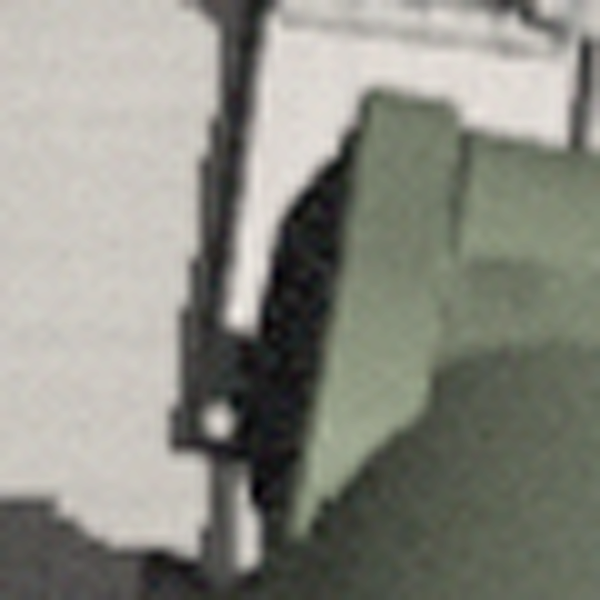

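Side picture: the jaws, at about (285,207) and (297,213) raw, sit centred and at the right height ahead of the roller. I move in slowly.

```bash
python3 - <<'E'
from mv import *
from overlay import draw,W
n=P["nest"]; f0=np.array(bot.read_ft_force())
hit=bot.move_linear(appr(0,.041),speed=.05,until_force=4)
p=bot.read_position(); snap("9"); print(hit,p,appr(0,.041),bot.read_gripper_width()*85,np.array(bot.read_ft_force())-f0,bot.read_clock())
draw("side","pics/raw_side9.png","pics/b9s.png",(260,150,80,70),[])
draw("top","pics/raw_top9.png","pics/b9t.png",(265,110,80,70),[])
E
```

```text
False [ 0.55630885 -0.03119667  0.04095854] [np.float64(0.5567047269662052), np.float64(-0.03127722818337847), 0.041] 46.2173806086688 [-1.19508788 -0.14918397  1.06080199] 30.9667
```

View pics/b9s.png

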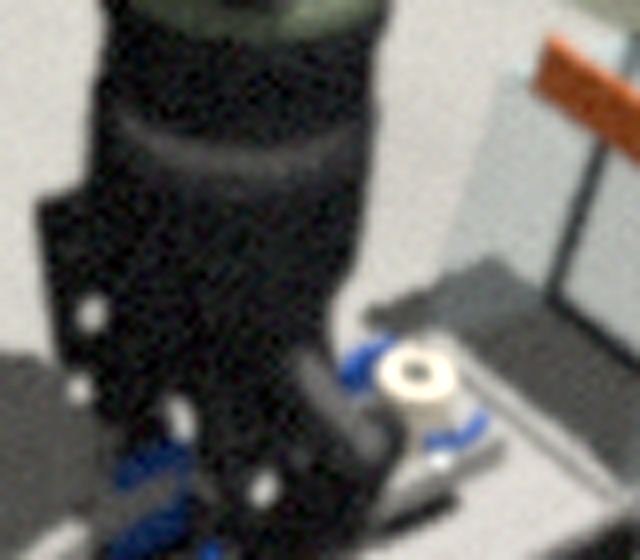

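View pics/b9t.png

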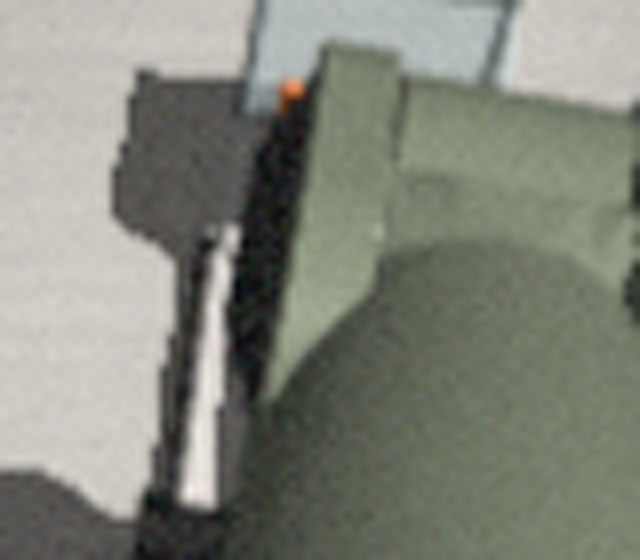

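```bash
python3 - <<'E'
from mv import *
from overlay import draw
for o in (.50,.47,.45,.30):
    bot.set_gripper(o,60); print(o,bot.read_gripper_width()*85,np.round(bot.read_ft_force(),1))
bot.wait(.3); print(bot.read_gripper_width()*85)
snap("10","side"); draw("side","pics/raw_side10.png","pics/b10s.png",(260,150,80,70),[])
print(bot.read_position(),bot.read_clock())
E
```

```text
0.5 42.842537525355596 [-0.1  0.4 -1. ]
0.47 39.94533052846564 [-0.2 -0.3 -1.6]
0.45 38.50269489441906 [ 0.7  0.3 -1.6]
0.3 35.48108230767609 [ 0.   0.4 -0.1]
35.600038273435636
[ 0.55682014 -0.03132362  0.04107587] 32.1833
```

View pics/b10s.png

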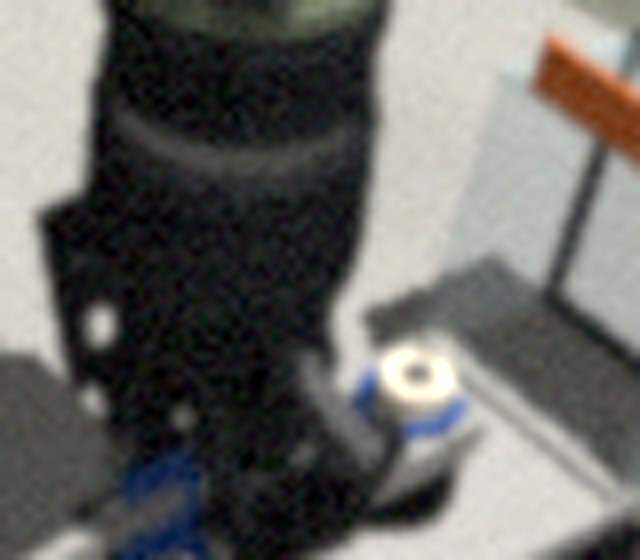

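The jaws hold the roller: the width stalled at 35.6 mm, against about 37 mm expected. I lift it straight up.

```bash
python3 - <<'E'
from mv import *
from overlay import draw
p=bot.read_position()
bot.move_linear([p[0],p[1],.061],speed=.04); snap("11","side")
bot.move_linear([p[0],p[1],p[2]+.100],speed=.06); bot.wait(.5)
print(bot.read_position(),bot.read_gripper_width()*85,np.round(bot.read_ft_force(),1),bot.read_clock())
snap("12"); draw("side","pics/raw_side11.png","pics/b11s.png",(260,130,80,70),[])
draw("side","pics/raw_side12.png","pics/b12s.png",(220,100,130,97),[])
cv2.imwrite("pics/t12.png",cv2.convertScaleAbs(cv2.resize(cv2.imread("pics/raw_top12.png"),(800,600)),alpha=1.5))
E
```

```text
[ 0.55683299 -0.03130458  0.14106376] 35.517185434919675 [ 0.5  0.5 -1.4] 34.8667
```

View pics/b12s.png

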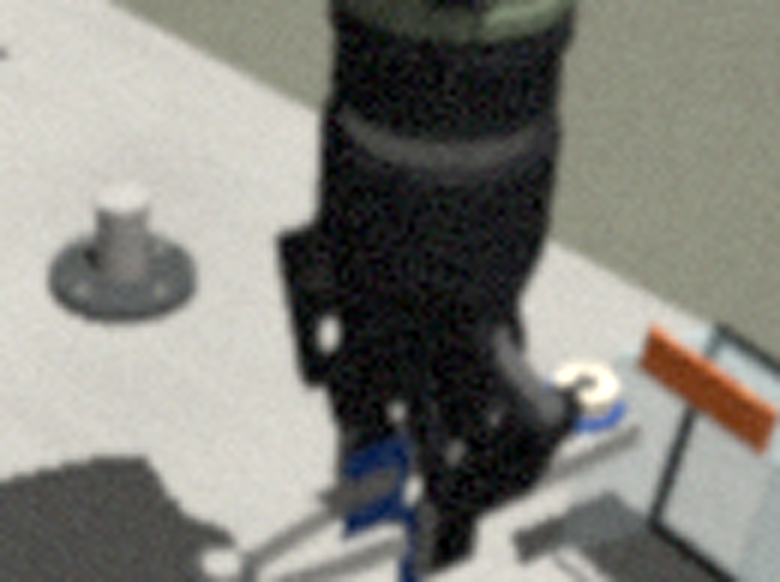

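View pics/t12.png

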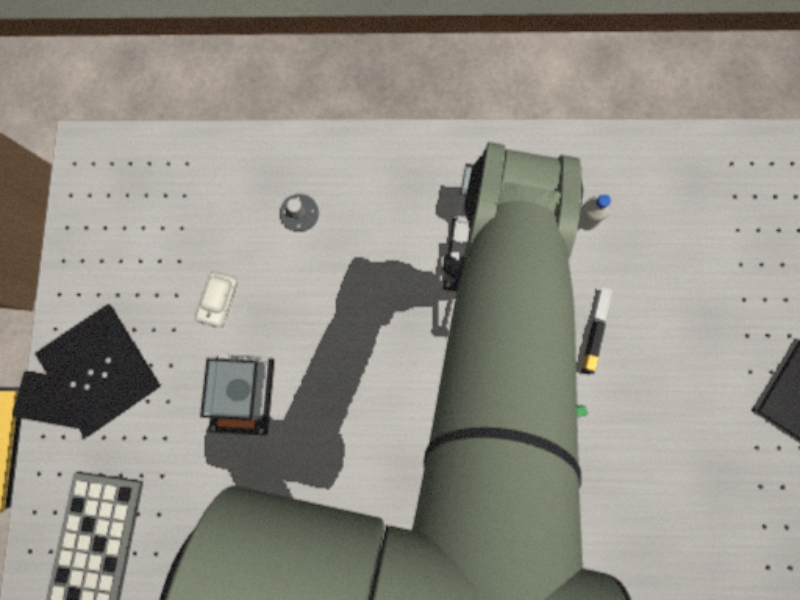

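The side picture shows the roller at about (318,164) raw, in the jaws and lifted. The cover is open, and the mouse, bottle and hub have not moved. I hand in the job.

```bash
python3 - <<'E'
from mv import *
print(proj("side",[[.641,-.042,.176]]), np.abs(bot.read_joint_vel()).max(), bot.read_gripper_width()*85)
bot.close_job()
E
```

```text
[[317.04648583 163.20078943]] 0.002391440255994047 36.02763378979643
the job is handed in; nothing more can be done
```

The job is done and handed in at about 35 s on the robot's clock. I levered the far nest's cover open with the black and yellow blade until it dropped to its stop. I then laid the blade back where it had been. I picked up the tongs by their blue plates, closed the jaws on the roller and lifted it 10.0 cm straight up.

- **Roller:** in the last side picture it shows at about (318,164), within about 1 px of the expected (317,163) for a 10 cm lift. The arm was still, with the gripper holding at about 36 mm.
- **Cover and loose things:** in the last pictures the cover stayed open. The mouse, bottle and hub looked unmoved by eye; I did not measure them.
- **Less certain:** at the lift the arm hid the roller from the top camera, so only the side picture confirms it. The gripper width was 35.5–36 mm, slightly under the 37 mm expected. In the first overlay, the blade handle's edges disagreed with its tip by a few millimetres. In the picture before insertion the tip itself lay where expected.

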